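# Clamp a watch case with the inner knob of a coaxial case vice

### The job

Lay the larger watch case, dial up, on the bed of the case vice between its two jaws and let go of it; then turn only the small inner knob clockwise until the sprung jaw holds the case snugly in the V-block with about 10 newtons, never squeezing it with more than 20. The wide outer ring under the knob is already set and must stay where it is, and nothing else on the bench may be disturbed.

Things in the scene. Friction and masses are not known exactly. Their poses are not given: they have to be found in the camera images.
- case: The larger watch case: a plain round steel case without lugs, strap or crown, white dial up, 42 mm diameter (straight sided up to 9 mm, then a 38 mm bezel), 12 mm high overall, 60 to 130 g, lying loose on the table. Origin: centre of its underside, z up.
- vice: Case vice fixed to the bench: dark steel base plate 190 x 88 x 12 mm, origin at the centre of its underside, z up, x along its length. At x = -58 mm the knob stack, round x = +34 mm the bed with the case's place, at the +x end an aluminium V-block open to -x. A sprung jaw comes from the knob's side and pushes the case along +x into the V. Fingers go down on the bed's two y sides, which are free.
- bed (a point): Where the case's centre should be set down: middle of the bed rail's top, 20 mm above the bench, at x = +34.5, y = 0 mm of the vice, axes as the vice. The rail is 26 mm wide in y and stands 8 mm above the base plate, so the case overhangs it on both y sides. With the jaw open a case here has 3.5 mm free to the jaw and at least 3.5 mm to the V.
- jaw_open (a point): Point fixed to the vice (axes as the vice) where the middle of the jaw pad's face stands while the jaw is fully open, as it is at the start: x = +10 mm. Pad: black, 26 mm wide, from 21 to 28 mm above the bench, sprung on its aluminium carriage: 5 N per mm for 4.5 mm, then solid. Sliding the loose case takes under 1.5 N.
- vee (a point): Fixed point of the vice, x = +41.5 mm, 20 mm above the bench: the mean place of the centre of a case seated in the V-block. The block itself (38 mm wide, top 29 mm above the bench) was set by hand up to 3.5 mm nearer or farther along x, so the jaw travels 7 to 14 mm before the case is seated: it shows only by feel or sight.
- knob_axis (a point): Top centre of the small inner knob, on its axis, 53 mm above the bench (axes as the vice, does not turn). Round knurled steel knob, 28 mm diameter, 14 mm high. Clockwise from above drives the jaw to the V, 12 mm per rad, 2.2 rad in all; stays where left. Once the case is seated, 10 N builds up over 2 mm or 0.17 rad.
- ring_top (a point): Centre of the flat top face of the wide outer ring, on the knob's axis, 39 mm above the bench (fixed to the vice, axes as the vice). The ring is knurled steel, 62 mm diameter, coaxial under the knob, and turns at a touch (0.015 N m), so fingers on the knob should stay above it.
- ring_mark (a point): A black mark on the ring's top face, 28 mm from the knob's axis, turning with the ring; it may start at any angle. Inner knob torque: moving it takes 0.24 N m with the jaw free plus 0.012 N m per newton of jaw force. Held still between small turns a tool feels less friction but the same rise (0.12 N m at 10 N): compare with readings after equal turns before the case is seated.
- tester: Bystander: grey electrical tester box 100 x 140 x 45 mm, fixed to the bench, with a black dial and two posts up to 57 mm. Origin: centre of its underside.
- small_case: Bystander: small round watch case, 28 mm diameter, 9 mm high, black dial. Not to be used. Origin: centre of underside.
- screwdriver: Bystander: screwdriver 140 mm long lying along its x.
- loupe: Bystander: black eye loupe, 34 mm diameter, 26 mm high.
- tweezers: Bystander: steel tweezers 115 mm long lying along their x, 6 mm high.
- jar: Bystander: small amber glass jar, 38 mm diameter, 45 mm high.
- dish: Bystander: shallow glass dish, 68 mm diameter, 22 mm high.
There are look-alikes about, which are no part of the job. What is shaped like the case but blue or turquoise is not meant.

How it is judged:
On the way:
1. the case lies flat on the vice's bed between the open jaws, let go and not yet clamped (z of case in the frame of vice between 0.017 and 0.023 m and angle between case's own z axis and vertical below 0.09 rad and y of case in the frame of vice between -0.01 and 0.01 m and x of case in the frame of vice between 0.027 and 0.048 m and contact force between the fingers and case below 0.1 N and contact force between vice and case below 4 N), for 0.2 s.
At the end, for the whole second after the job is handed in: the case lies flat on the bed, centred in the V-block (within 5 mm across the vice, 34 to 48 mm along its x), at rest and held by the jaw with 5 to 15 N; the outer ring's mark within 4 mm of where it started; nothing held (z of case in the frame of vice between 0.017 and 0.023 m and angle between case's own z axis and vertical below 0.09 rad and y of case in the frame of vice between -0.005 and 0.005 m and x of case in the frame of vice between 0.034 and 0.048 m and contact force between vice and case between 5 and 15 N and linear speed of case below 0.01 m/s and distance of ring_mark from where it was at the start of the episode below 0.004 m); the robot touches nothing.
It fails at once if the jaw squeezed the case with more than 20 N (contact force between vice and case above 20 N and contact force between the fingers and case below 0.1 N).
It fails at once if the outer ring was dragged round (its mark moved more than 4 mm) (distance of ring_mark from where it was at the start of the episode above 0.004 m).
It fails at once if a bystander was moved more than 15 mm (distance of any of small_case, screwdriver, loupe, tweezers, jar, dish from where it was at the start of the episode above 0.015 m).
It also fails if it takes over 61 s, if anything falls off the work surface, if the arm or the gripper's body presses on something with over 40 N, if the wrist force passes 120 N, or if a joint passes its speed limit or range.

### The arm

A 6-joint arm with a two-finger parallel gripper is mounted at the origin on the work surface. World frame = base frame: x ahead of the robot, y to its left, z up, the work surface at z = 0. Lengths are in m, angles in rad, forces in N, time in s.
With the tool pointing down it reaches from about 0.2 to 0.875 m from the base axis. Payload 3.4 kg.
Tool frame: the origin (TCP) lies midway between the tips of the shut fingers; the grasp point (between the pads) lies 19 mm behind it (manip.tcp_to_grasp is the distance from the TCP to the grasp point, in m); z points along the fingers, y is the line along which they close (so a half turn about z gives the same grasp; the last joint's range is limited). The gripper opens to 94 mm and grips with 3 to 60 N. Pads are 16 mm wide; open, the fingers measure 119 mm over their backs; the gripper's body (75 mm by 177 mm) begins 78 mm behind the grasp point.
Start: joints at [1.225, 0.276, 1.505, -0, 1.361, -0.121], TCP at [0.128, 0.561, 0.205] pointing down, gripper open.
Joint ranges: [-2.89, 2.89], [-0.75, 2.08], [0.22, 2.7], [-1.18, 4.32], [0.11, 2.71], [-2.7, 2.7]. Speed limits (rad/s): [2.57, 2.57, 3.14, 3.14, 3.14, 3.14].

### API

Orientations are given as [roll, pitch, yaw] about the fixed x, y, z axes, in that order (R = Rz(yaw) Ry(pitch) Rx(roll)).
In Python, from workcell import manip gives the robot as it stands. The module is installed in compiled form; this text tells all that it offers.
- The arm moves only by the shell command python3 -m handwheel 'ROWS'. ROWS is text: rows parted by semicolons, each of 5 numbers parted by spaces: the shift along the tool's x, y, z in cm, then the turn about the tool's z in rad, then the finger opening in cm, from 0 to 9.4. In form: tx ty tz spin jaw; .... A call has 1 to 8 rows; each row is the pose to reach, as a shift and turn from the pose commanded when the call began, along the tool's axes at that moment; what a row does not reach only later rows make up. A row lasts 1/10 s, in which the tool goes at most 50 mm and 8.59 degrees, less where a joint would pass 70% of its speed; a pose out of reach is approached as far as the arm can. A call with a gripper value outside its range is refused whole. The fingers move at their own pace and stop on an object; the grip force is fixed at half the most. Time passes only in rows, so rows that repeat a pose let the fingers close. It gives the time, the measured TCP pose, the force, the opening and the grip force at its end, in the units of the state.
- manip.sense(): the state, without advancing time (a new reading comes with each control period).
- manip.grab_frame(name): name is "side" or "top" or "wrist"; returns a dict with "img" (400x640x3 uint8, blue, green, red), "camera_matrix" (3x3 intrinsics, pixels), "R" (3x3) and "t" (3): a world point X has camera coordinates R X + t. Camera axes: x right, y down, z forward; pixel columns grow to the right and rows downward; lengths in m; the calibration is good to about 2 mm. A picture is of the moment at which its call begins. There is no depth.
- manip.finish_job(): hands the job in; it is judged then, once.
The state is a dict: "t": time; "joint_positions": joint angles; "joint_vel": joint speeds; "effort": joint torques, N m; "ee_pos": TCP position; "orientation": TCP orientation; "contact_force": force on the tool from outside, world axes, zero at the start; "wrist_torque": the same for the moment, N m; "gripper_width": opening from 0.0 (shut) to 1.0 (fully open); "grip_force": force on a finger pad.
Only numpy, scipy, OpenCV 4.12 (cv2) and the standard library are available. Lean on these libraries where they do the work, as an engineer would, in place of code of your own. Each camera call takes 0.05 s, during which the arm holds its last target. There are 200 camera calls.

## Working session

There is one attempt and no reset: what is moved stays moved. The work goes in short steps, Python scripts to look and compute and a shell command to move; the robot and the scene stay as the last step left them, time stands still between calls to the robot, and variables do not carry over. Pictures are saved under pics/ and viewed, at most 10 in all, crops included, and the job is handed in when it is done.

```bash
mkdir -p pics
python3 - <<'E'
from workcell import manip
import cv2,pickle
s=manip.sense();print({k:s[k] for k in('t','ee_pos','orientation','contact_force','gripper_width')})
for n in('top','side'):
    f=manip.grab_frame(n);pickle.dump(f,open(n+'0.pkl','wb'));cv2.imwrite(f'pics/{n}0.png',f['img'])
    print(n,f['camera_matrix'],f['R'],f['t'])
E
```

```text
{'t': 0.0, 'ee_pos': array([0.12799611, 0.55998405, 0.20461565]), 'orientation': array([-3.13978741e+00, -1.93401140e-04,  2.91676816e+00]), 'contact_force': array([-0.7811484 , -0.26419658,  0.52093638]), 'gripper_width': 1.000604576835656}
top [[426.33157544   0.         320.35561856]
 [  0.         426.33157544 193.44491847]
 [  0.           0.           1.        ]] [[ 0.02711898 -0.99962644 -0.003396  ]
 [-0.99714528 -0.02681186 -0.07058629]
 [ 0.07046887  0.00530054 -0.9974999 ]] [-0.06160979  0.5421763   1.0327263 ]
side [[379.79891552   0.         320.92211385]
 [  0.         379.79891552 201.17282022]
 [  0.           0.           1.        ]] [[-0.97768396 -0.20944326  0.01635858]
 [-0.15054342  0.64416583 -0.7499247 ]
 [ 0.14652904 -0.73565203 -0.6613209 ]] [0.53452499 0.15596117 1.03846287]
```

View pics/top0.png

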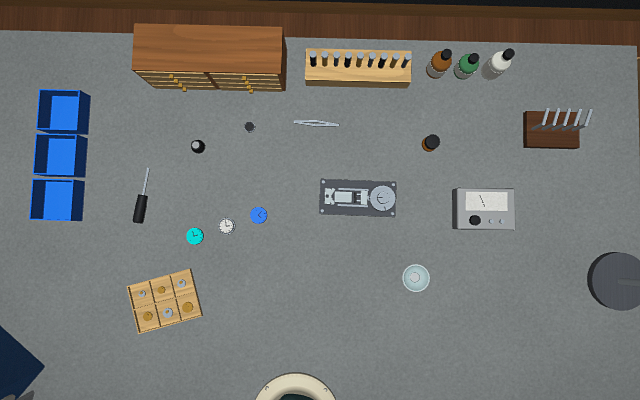

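View pics/side0.png

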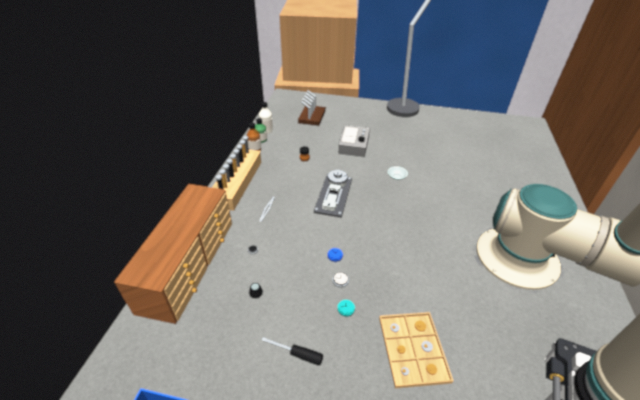

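The top view has three case-shaped candidates: white (226,226), turquoise (195,236) and blue (259,215). A small dark case sits at (249,127). The white one fits the description: steel, white dial, 42 mm. The vice is at (358,198), with the knob at its right end (382,198) and the V-block at its left. I'll confirm the case in a crop.

```bash
cat > h.py <<'E'
import numpy as np,cv2,pickle
def ray(f,u,v,z):
    K,R,t=f['camera_matrix'],f['R'],f['t']
    d=R.T@np.linalg.solve(K,[u,v,1.]);c=-R.T@t
    return c+d*(z-c[2])/d[2]
def proj(f,X):
    p=f['camera_matrix']@(f['R']@np.array(X)+f['t']);return p[:2]/p[2]
E
python3 - <<'E'
from h import *
f=pickle.load(open('top0.pkl','rb'));g=f['img']
a=cv2.resize(g[195:255,175:275],None,fx=8,fy=5*1.6,interpolation=cv2.INTER_CUBIC)[:290*2]
b=cv2.resize(g[172:224,312:402],None,fx=8,fy=8,interpolation=cv2.INTER_CUBIC)
cv2.imwrite('pics/a.png',a);cv2.imwrite('pics/b.png',b)
hsv=cv2.cvtColor(g,cv2.COLOR_BGR2HSV)
m=((hsv[...,2]>150)&(hsv[...,1]<60)).astype(np.uint8)
r=np.zeros_like(m);r[210:242,210:242]=m[210:242,210:242]
M=cv2.moments(r,True);u,v=M['m10']/M['m00'],M['m01']/M['m00'];print(u,v,M['m00'],ray(f,u,v,.011))
# vice base: dark
d=np.zeros_like(m);d[172:224,312:402]=((hsv[...,2]<110)[172:224,312:402])
c=max(cv2.findContours(d,0,1)[0],key=cv2.contourArea);rc=cv2.minAreaRect(c);print(rc)
P=[ray(f,*p,.012) for p in cv2.boxPoints(rc)];print(np.round(P,4),np.mean(P,0))
E
```

```text
225.68589743589743 225.55128205128204 156.0 [0.45829186 0.18512682 0.011     ]
((357.4375915527344, 197.4973907470703), (77.09976196289062, 36.09368133544922), 2.385944128036499)
[[ 0.4932 -0.0429  0.012 ]
 [ 0.583  -0.0442  0.012 ]
 [ 0.5801 -0.2359  0.012 ]
 [ 0.4904 -0.2335  0.012 ]] [ 0.53667165 -0.13910914  0.012     ]
```

View pics/a.png

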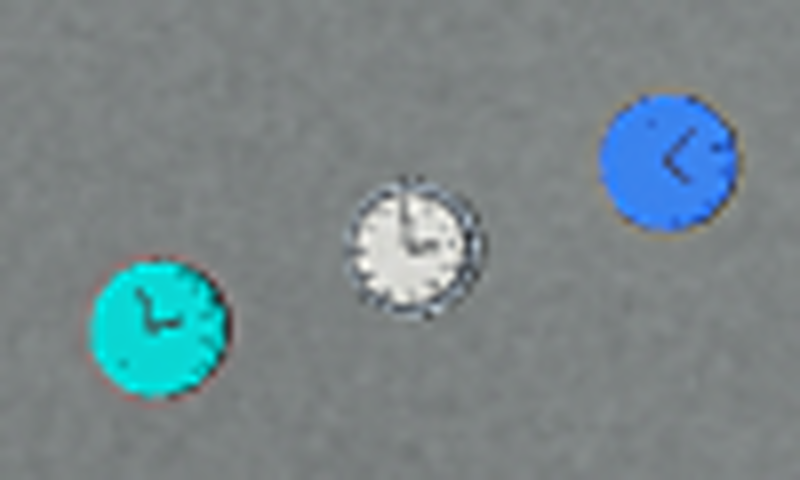

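View pics/b.png

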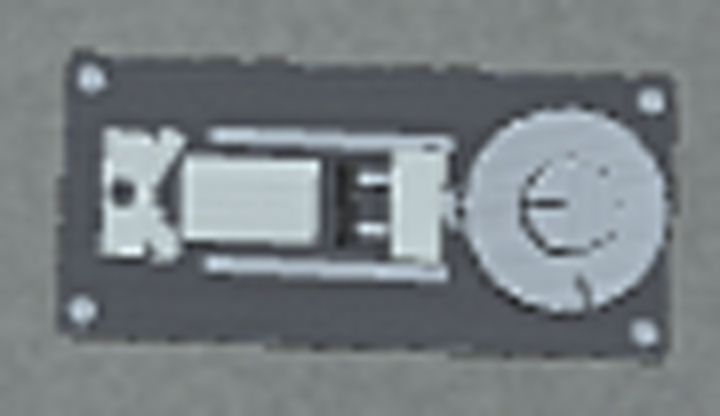

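The enlarged crop confirms it: the white-dialled steel case at (226,226) is the target, and the two neighbours are turquoise and blue. The vice's +x points left in the image (world +y). The ring mark is at about (386,209). Moving over the case with the fingers' closing line across the vice.

```bash
cat >> h.py <<'E'
def go(x,y,z,yaw):
    "print shift (cm, tool axes) and spin from the present pose to a tool-down pose"
    from workcell import manip
    s=manip.sense();R=cv2.Rodrigues(np.zeros(3))[0]
    from scipy.spatial.transform import Rotation as T
    R=T.from_euler('xyz',s['orientation']).as_matrix();d=R.T@(np.array([x,y,z])-s['ee_pos'])*100
    w=(s['orientation'][2]-yaw+np.pi)%(2*np.pi)-np.pi
    print('t',round(s['t'],2),'ee',np.round(s['ee_pos'],4),'ori',np.round(s['orientation'],4),'F',np.round(s['contact_force'],2),'tau',np.round(s['wrist_torque'],3),'w',round(s['gripper_width'],3),'gf',round(float(np.max(s['grip_force'])),1),'j6',round(s['joint_positions'][5],3),'\nMOVE',np.round(d,2),'spin',round(w,3))
E
python3 -m handwheel '-40.5 -29.2 0 1.361 6;-40.5 -29.2 0 1.361 6;-40.5 -29.2 0 1.361 6;-40.5 -29.2 0 1.361 6;-40.5 -29.2 0 1.361 6;-40.5 -29.2 0 1.361 6;-40.5 -29.2 0 1.361 6;-40.5 -29.2 0 1.361 6'
python3 -c "
from h import *
go(.458,.185,.16,1.556)"
```

```text
t: 0.9
ee_pos: [0.3931, 0.2584, 0.2053]
orientation: [-3.141, -0.0, 1.711]
contact_force: [0.8, -0.2, -0.2]
gripper_width: 0.637
grip_force: 0.0
t 0.9 ee [0.3931 0.2584 0.2053] ori [-3.1415e+00 -2.0000e-04  1.7106e+00] F [ 0.76 -0.2  -0.25] tau [-0.028  0.018  0.025] w 0.637 gf 0.0 j6 0.293 
MOVE [-8.17  5.41  4.53] spin 0.155
```

```bash
python3 -m handwheel '-8.2 5.4 4.5 0.155 6;-8.2 5.4 4.5 0.155 6;-8.2 5.4 4.5 0.155 6;-8.2 5.4 4.5 0.155 6;-8.2 5.4 4.5 0.155 6'
python3 - <<'E'
from h import *
from workcell import manip
go(.458,.185,.16,1.556)
f=manip.grab_frame('wrist');pickle.dump(f,open('w1.pkl','wb'));cv2.imwrite('pics/w1.png',f['img'])
print(proj(f,[.458,.185,.011]),proj(f,manip.sense()['ee_pos']))
E
```

```text
t: 1.4
ee_pos: [0.457, 0.1877, 0.1607]
orientation: [-3.141, -0.001, 1.562]
contact_force: [-1.1, 0.5, 0.4]
gripper_width: 0.642
grip_force: 0.0
t 1.4 ee [0.457  0.1877 0.1607] ori [-3.1409e+00 -8.0000e-04  1.5620e+00] F [-1.07  0.47  0.39] tau [-0.087  0.084 -0.07 ] w 0.642 gf 0.0 j6 0.256 
MOVE [-0.27  0.1   0.07] spin 0.006
[314.4756569 190.7504923] [312.14481043 244.77275335]
```

View pics/w1.png

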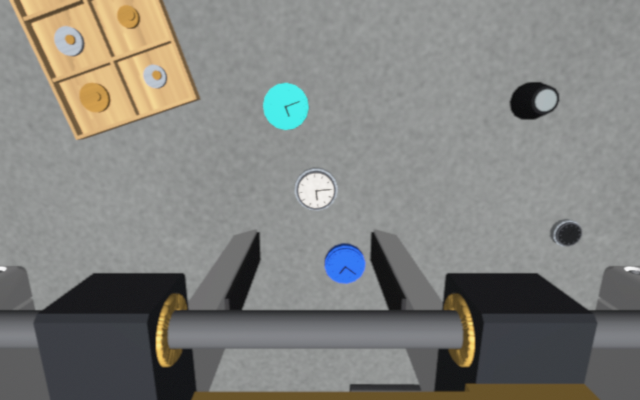

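The wrist view shows the white case at about (316,189), where the prediction put it at (314,191). Turquoise is at (286,106) and blue at (344,263). I'll refine from this view.

Run:
```python
from h import *
f=pickle.load(open('w1.pkl','rb'));g=f['img'][160:220,285:347]
hsv=cv2.cvtColor(g,cv2.COLOR_BGR2HSV)
m=((hsv[...,2]>185)&(hsv[...,1]<50)).astype(np.uint8)
c=max(cv2.findContours(m,0,1)[0],key=cv2.contourArea);(u,v),r=cv2.minEnclosingCircle(c);print(u+285,v+160,r)
p=ray(f,u+285,v+160,.0115);print(p)
go(p[0],p[1],.008,1.556)
```

```text
315.75 190.25 17.5535888671875
[0.45922861 0.18559104 0.0115    ]
t 1.45 ee [0.457  0.1881 0.161 ] ori [ 3.1414e+00 -9.0000e-04  1.5631e+00] F [-0.28  0.09  0.31] tau [-0.054  0.05  -0.094] w 0.633 gf 0.0 j6 0.256 
MOVE [-0.26  0.22 15.3 ] spin 0.007
```

```bash
python3 -m handwheel '-0.26 0.22 5 0.007 6;-0.26 0.22 10 0.007 6;-0.26 0.22 13 0.007 6;-0.26 0.22 14.5 0.007 6;-0.26 0.22 15.2 0.007 6;-0.26 0.22 15.6 0.007 6;-0.26 0.22 15.6 0.007 6'
python3 -c "
from h import *
go(.4592,.1856,.004,1.556)"
```

```text
t: 2.15
ee_pos: [0.4602, 0.1852, 0.0051]
orientation: [3.14, -0.001, 1.556]
contact_force: [-0.5, -0.1, -0.6]
gripper_width: 0.64
grip_force: 0.0
t 2.15 ee [0.4602 0.1852 0.0051] ori [ 3.1403e+00 -5.0000e-04  1.5560e+00] F [-0.48 -0.11 -0.58] tau [-0.079  0.128 -0.017] w 0.64 gf 0.0 j6 0.257 
MOVE [ 0.04 -0.1   0.11] spin 0.0
```

```bash
python3 -m handwheel '0.04 -0.1 0.1 0 4;0.04 -0.1 0.1 0 3.5;0.04 -0.1 0.1 0 3.5;0.04 -0.1 0.1 0 3.5;0.04 -0.1 0.1 0 3.5;0.04 -0.1 0.1 0 3.5'
python3 -m handwheel '0 0 -3 0 3.5;0 0 -7 0 3.5;0 0 -11 0 3.5;0 0 -11 0 3.5;0 0 -11 0 3.5'
python3 - <<'E'
from h import *
from workcell import manip
f=pickle.load(open('top0.pkl','rb'))
# vice refined: screws / ring / knob from the crop (crop px/8 + offset, -0.4 for resize)
q=lambda u,v,z:np.round(ray(f,312+(u+.5)/8-.5,172+(v+.5)/8-.5,z),4)
S=[q(91,79,.012),q(652,100,.012),q(645,332,.012),q(82,311,.012)]
print('screws',S,np.mean(S,0)); a,b,c,d=S; e=(a+d-b-c)/2; print('yaw',np.arctan2(e[1],e[0]))
print('ring',q(566,210,.039))
go(.537,-.105,.12,1.556)
w=manip.grab_frame('wrist');pickle.dump(w,open('w2.pkl','wb'));cv2.imwrite('pics/w2.png',w['img'])
E
```

```text
t: 2.75
ee_pos: [0.459, 0.1849, 0.0041]
orientation: [3.141, -0.001, 1.554]
contact_force: [-1.1, 0.5, 5.8]
gripper_width: 0.433
grip_force: 30.0
t: 3.25
ee_pos: [0.4593, 0.1847, 0.114]
orientation: [3.14, -0.0, 1.555]
contact_force: [-0.7, -0.4, -1.0]
gripper_width: 0.433
grip_force: 30.0
screws [array([ 0.5743, -0.0525,  0.012 ]), array([ 0.5724, -0.227 ,  0.012 ]), array([ 0.5003, -0.2259,  0.012 ]), array([ 0.5021, -0.0517,  0.012 ])] [ 0.537275 -0.139275  0.012   ]
yaw 1.5601858847287513
ring [ 0.5357 -0.1971  0.039 ]
t 3.25 ee [0.4593 0.1847 0.114 ] ori [ 3.1397e+00 -4.0000e-04  1.5547e+00] F [-0.73 -0.4  -0.98] tau [-0.113  0.145  0.02 ] w 0.433 gf 30.0 j6 0.258 
MOVE [-28.84   8.24  -0.6 ] spin -0.001
```

```bash
python3 -m handwheel '-5 1.4 0 0.002 3.5;-10 2.8 0 0.002 3.5;-15 4.2 0 0.002 3.5;-20 5.6 0 0.002 3.5;-24 6.8 0 0 3.5;-27 7.5 0 0 3.5;-28.9 7.8 0 0 3.5;-28.9 7.8 0 0 3.5'
python3 - <<'E'
from h import *
from workcell import manip
go(.5374,-.1047,.07,1.558)
for n in('wrist','top'):
    f=manip.grab_frame(n);pickle.dump(f,open(n+'3.pkl','wb'))
    if n=='wrist': cv2.imwrite('pics/w3.png',f['img'])
f=pickle.load(open('wrist3.pkl','rb'))
from scipy.spatial.transform import Rotation as T
Rv=T.from_euler('z',1.558).as_matrix();V=np.array([.537,-.1392,0])
for p in([.095,.044,.012],[.095,-.044,.012],[.087,.036,.012],[.087,-.036,.012],[.034,0,.02],[.08,0,.029]):print(p,proj(f,V+Rv@p))
E
```

```text
t: 4.1
ee_pos: [0.5314, -0.1078, 0.1111]
orientation: [-3.138, -0.0, 1.551]
contact_force: [-0.6, 0.3, -1.8]
gripper_width: 0.434
grip_force: 30.0
t 4.1 ee [ 0.5314 -0.1078  0.1111] ori [-3.1379e+00 -4.0000e-04  1.5512e+00] F [-0.63  0.33 -1.82] tau [-0.077  0.09  -0.067] w 0.434 gf 30.0 j6 -0.308 
MOVE [0.32 0.6  4.1 ] spin -0.007
[0.095, 0.044, 0.012] [263.78327128 121.56172707]
[0.095, -0.044, 0.012] [377.36009101 120.75640922]
[0.087, 0.036, 0.012] [274.45518537 131.98591371]
[0.087, -0.036, 0.012] [366.72175213 131.34506281]
[0.034, 0, 0.02] [320.8894596  200.04085754]
[0.08, 0, 0.029] [320.87286685 142.53581228]
```

View pics/w3.png

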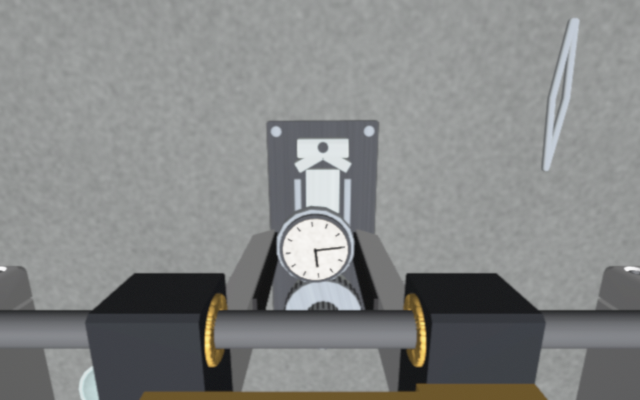

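The wrist view shows the case held level at (316,247), the vice screws at (276.5,131.5) and (369.5,131), and the V-block ahead at (323,150). I'll use the held case to remove the camera bias.

Run:
```python
from h import *
f=pickle.load(open('wrist3.pkl','rb'));g=f['img']
hsv=cv2.cvtColor(g,cv2.COLOR_BGR2HSV)
m=np.zeros(g.shape[:2],np.uint8);m[205:290,275:358]=((hsv[...,2]>200)&(hsv[...,1]<50))[205:290,275:358]
c=max(cv2.findContours(m,0,1)[0],key=cv2.contourArea);(u,v),r=cv2.minEnclosingCircle(c);print(u,v,r)
print('dial',ray(f,u,v,.1111+.0078),'tcp .5314 -.1078')
out=[]
for x0 in(266,359):
    k=g[121:142,x0:x0+21].astype(int).sum(2)>450
    y,x=np.nonzero(k);out.append(ray(f,x.mean()+x0,y.mean()+121,.012));print(x.mean()+x0,y.mean()+121,len(x),out[-1])
d=out[1]-out[0];print('yaw',np.arctan2(d[1],d[0])+np.pi/2, 'mid',(out[0]+out[1])/2)
```

```text
315.0 249.0 32.14041519165039
dial [ 0.53301952 -0.10681121  0.1189    ] tcp .5314 -.1078
275.6179775280899 131.13483146067415 89 [ 0.50305506 -0.05111192  0.012     ]
369.58762886597935 131.29896907216494 97 [ 0.57634321 -0.05267628  0.012     ]
yaw 1.549454179819375 mid [ 0.53969913 -0.0518941   0.012     ]
```

```bash
python3 -m handwheel '0.32 0.6 1 -0.007 3.5;0.32 0.6 3 -0.007 3.5;0.32 0.6 5 -0.007 3.5;0.32 0.6 6 -0.007 3.5;0.32 0.6 7 -0.007 3.5;0.32 0.6 7.5 -0.007 3.5;0.32 0.6 7.5 -0.007 3.5'
python3 -c "
from h import *
go(.5374,-.1047,.0245,1.558)"
```

```text
t: 4.9
ee_pos: [0.5381, -0.102, 0.038]
orientation: [-3.141, -0.0, 1.562]
contact_force: [-0.6, 0.6, -1.5]
gripper_width: 0.432
grip_force: 30.0
t 4.9 ee [ 0.5381 -0.102   0.038 ] ori [-3.1408e+00 -4.0000e-04  1.5623e+00] F [-0.63  0.57 -1.52] tau [-0.084  0.066 -0.059] w 0.432 gf 30.0 j6 -0.306 
MOVE [-0.27 -0.07  1.35] spin 0.004
```

```bash
python3 -m handwheel '-0.27 -0.07 0 0.004 3.5;-0.27 -0.07 0.5 0.004 3.5;-0.27 -0.07 1 0.004 3.5;-0.27 -0.07 1.25 0.004 3.5;-0.27 -0.07 1.35 0.004 3.5;-0.27 -0.07 1.35 0.004 3.5'
python3 -c "
from h import *
go(.5374,-.1047,.0245,1.558)"
```

```text
t: 5.5
ee_pos: [0.5374, -0.1051, 0.0247]
orientation: [-3.141, -0.0, 1.558]
contact_force: [-0.7, 0.1, -1.9]
gripper_width: 0.429
grip_force: 30.0
t 5.5 ee [ 0.5374 -0.1051  0.0247] ori [-3.1412e+00 -2.0000e-04  1.5577e+00] F [-0.74  0.07 -1.86] tau [-0.09   0.059  0.07 ] w 0.429 gf 30.0 j6 -0.307 
MOVE [ 0.04 -0.    0.02] spin -0.0
```

```bash
python3 -m handwheel '0 0 0.04 0 3.5;0 0 0.08 0 3.5;0 0 0.08 0 3.5'
python3 -m handwheel '0 0 0 0 5;0 0 0 0 5.6;0 0 0 0 5.6;0 0 0 0 5.6'
python3 -m handwheel '0 0 -2 0 5.6;0 0 -5 0 5.6;0 0 -9 0 5.6;0 0 -9 0 5.6;0 0 -9 0 5.6'
python3 - <<'E'
from h import *
from workcell import manip
w=manip.grab_frame('wrist');f=manip.grab_frame('top');pickle.dump(w,open('w4.pkl','wb'));pickle.dump(f,open('top4.pkl','wb'))
go(.5362,-.1972,.12,1.2)
print(manip.sense()['joint_positions'])
a=cv2.resize(w['img'][80:260,200:440],None,fx=3,fy=3,interpolation=cv2.INTER_CUBIC)
cv2.imwrite('pics/w4.png',a)
E
```

```text
t: 5.8
ee_pos: [0.5377, -0.1051, 0.0242]
orientation: [3.141, -0.0, 1.558]
contact_force: [0.6, -0.5, -0.9]
gripper_width: 0.435
grip_force: 30.0
t: 6.2
ee_pos: [0.5376, -0.1051, 0.0243]
orientation: [3.141, -0.0, 1.558]
contact_force: [0.0, 0.0, -0.5]
gripper_width: 0.598
grip_force: 0.0
t: 6.7
ee_pos: [0.538, -0.1052, 0.115]
orientation: [3.14, 0.001, 1.558]
contact_force: [-0.7, 0.0, -0.5]
gripper_width: 0.597
grip_force: 0.0
t 6.8 ee [ 0.5365 -0.1047  0.1131] ori [-3.1395e+00 -8.0000e-04  1.5578e+00] F [-0.35  0.81 -0.78] tau [-0.107  0.065  0.046] w 0.593 gf 0.0 j6 -0.307 
MOVE [-9.25  0.09 -0.7 ] spin 0.358
[-3.20138324e-01  3.03317497e-01  1.70849315e+00  1.01080803e-04
  1.13204723e+00 -3.07152711e-01]
```

View pics/w4.png

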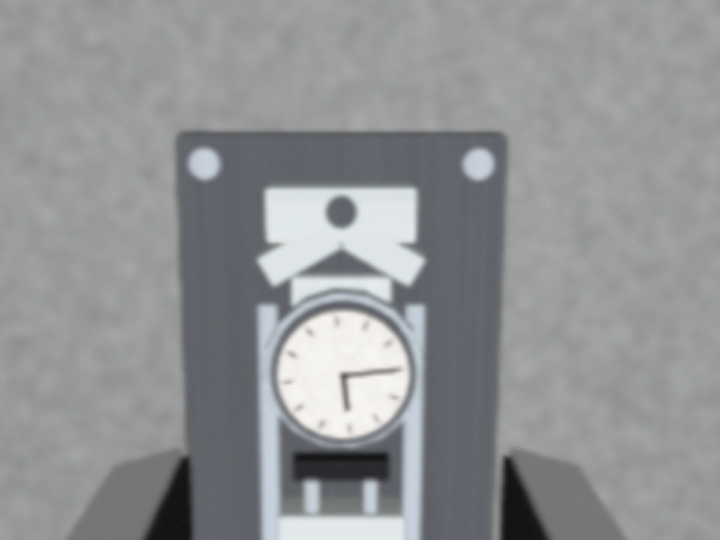

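The case lies centred on the bed, level, with gaps to both the pad (below it in the view) and the V. Next is the knob.

```bash
python3 -m handwheel '-5 0 -0.5 0 5;-8 0 -0.5 0 5;-9.25 0 -0.5 0 5;-9.25 0 -0.5 0 5;-9.25 0 -0.5 0 5'
python3 - <<'E'
from h import *
go(.5362,-.1972,.075,1.558)
E
```

```text
t: 7.3
ee_pos: [0.5355, -0.1963, 0.1181]
orientation: [-3.139, -0.002, 1.557]
contact_force: [-0.2, 0.1, -0.6]
gripper_width: 0.527
grip_force: 0.0
t 7.3 ee [ 0.5355 -0.1963  0.1181] ori [-3.1394e+00 -2.3000e-03  1.5573e+00] F [-0.19  0.15 -0.63] tau [-0.109  0.061  0.032] w 0.527 gf 0.0 j6 -0.461 
MOVE [-0.1   0.08  4.31] spin -0.001
```

```bash
python3 -m handwheel '-0.1 0.05 2 0 5;-0.1 0.05 4 0 5;-0.1 0.05 5 0 5;-0.1 0.05 6 0 5;-0.1 0.05 6.3 0 5;-0.1 0.05 6.3 0 5;-0.1 0.05 6.3 0 5'
python3 - <<'E'
from h import *
go(.5362,-.1972,.0425,1.558)
E
```

```text
t: 8.0
ee_pos: [0.5374, -0.1987, 0.0567]
orientation: [3.14, 0.0, 1.558]
contact_force: [0.8, 0.8, 0.1]
gripper_width: 0.536
grip_force: 0.0
t 8.0 ee [ 0.5374 -0.1987  0.0567] ori [3.1405e+00 4.0000e-04 1.5579e+00] F [0.81 0.79 0.05] tau [-0.047  0.051 -0.037] w 0.536 gf 0.0 j6 -0.463 
MOVE [ 0.14 -0.12  1.42] spin -0.0
```

```bash
python3 -m handwheel '0.14 -0.12 0.5 0 5;0.14 -0.12 1 0 5;0.14 -0.12 1.3 0 5;0.14 -0.12 1.3 0 5;0.14 -0.12 1.3 0 5'
python3 - <<'E'
from h import *
from workcell import manip
go(.5362,-.1972,.0425,1.558)
w=manip.grab_frame('wrist');pickle.dump(w,open('w5.pkl','wb'));cv2.imwrite('pics/w5.png',w['img'])
E
```

```text
t: 8.5
ee_pos: [0.5356, -0.1972, 0.043]
orientation: [-3.141, -0.0, 1.558]
contact_force: [-0.0, 0.5, -0.3]
gripper_width: 0.534
grip_force: 0.0
t 8.5 ee [ 0.5356 -0.1972  0.043 ] ori [-3.1414e+00 -2.0000e-04  1.5577e+00] F [-0.03  0.52 -0.34] tau [-0.068  0.101 -0.021] w 0.534 gf 0.0 j6 -0.462 
MOVE [-0.    0.06  0.05] spin -0.0
```

View pics/w5.png

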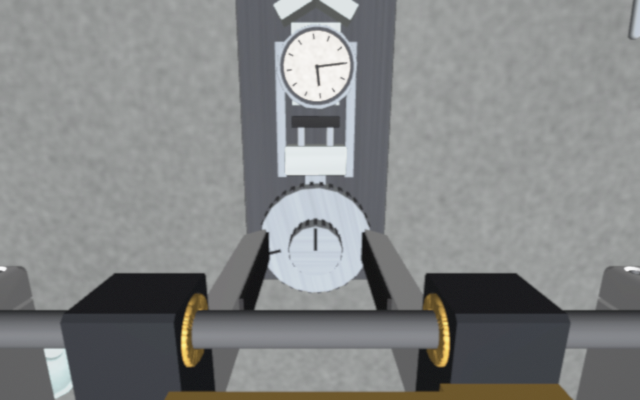

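The wrist view shows the knob at (315,247), centred between the fingers (268 and 363). The ring mark is at (275,252), and the case (317,67), pad (316,121) and carriage (316,160) are all trackable. I'll grip the knob and build a tracker.

```bash
cat >> h.py <<'E'
V=np.array([.5368,-.1392,0.]);c_,s_=np.cos(1.557),np.sin(1.557);RV=np.array([[c_,-s_,0],[s_,c_,0],[0,0,1]])
def blob(f,m,z,lo,hi,vx,vy=.02):
    "centroid in vice axes (mm) of mask pixels whose ray at z lies within the window"
    h,w=m.shape;K,R,t=f['camera_matrix'],f['R'],f['t']
    v,u=np.nonzero(m);d=R.T@np.linalg.solve(K,np.stack([u,v,np.ones(len(u))]));c=-R.T@t
    P=c[:,None]+d*((z-c[2])/d[2]);P=RV.T@(P-V[:,None])
    k=(P[0]>lo)&(P[0]<hi)&(abs(P[1])<vy)
    return np.array([*P[:2,k].mean(1)*1000,P[0,k].min()*1000 if k.any() else 0,P[0,k].max()*1000 if k.any() else 0,k.sum()])
def look(tag,n=3):
    from workcell import manip
    tau=[];C=[];D=[];M=[]
    for i in range(n):
        s=manip.sense();tau.append(s['wrist_torque'][2])
        f=manip.grab_frame('wrist');g=f['img'].astype(int)
        hi=g.min(2)>195
        C.append(blob(f,hi,.0315,.015,.065,0,.018)); D.append(blob(f,g.max(2)<60,.028,.0,.026,0,.012))
    pickle.dump(f,open(tag+'.pkl','wb'));cv2.imwrite(f'pics/{tag}.png',f['img'])
    s=manip.sense();tau.append(s['wrist_torque'][2])
    print(tag,'t',round(s['t'],2),'yaw',round(s['orientation'][2],4),'ee',np.round(s['ee_pos'],4),'F',np.round(s['contact_force'],1),'tauz',np.round(np.mean(tau),3),'+-',np.round(np.std(tau),3),'w',round(s['gripper_width'],3),'j6',round(s['joint_positions'][5],2))
    print(' case',np.round(np.mean(C,0),2),' pad',np.round(np.mean(D,0),2))
E
python3 -m handwheel '0 0 0 0 3.5;0 0 0 0 2;0 0 0 0 2;0 0 0 0 2;0 0 0 0 2'
python3 -c "
from h import *
look('k0')"
```

```text
t: 9.05
ee_pos: [0.5357, -0.1972, 0.0433]
orientation: [3.141, 0.0, 1.558]
contact_force: [0.2, 0.1, 1.4]
gripper_width: 0.289
grip_force: 30.0
k0 t 9.2 yaw 1.5578 ee [ 0.5357 -0.1972  0.0433] F [-0.8 -0.7 -0.1] tauz 0.003 +- 0.033 w 0.284 j6 -0.46
 case [ 3.93200e+01 -7.10000e-01  1.54900e+01  6.49500e+01  4.30133e+03]  pad [ nan  nan 3.55 3.73 1.  ]h.py:23: RuntimeWarning: Mean of empty slice.
  return np.array([*P[:2,k].mean(1)*1000,P[0,k].min()*1000 if k.any() else 0,P[0,k].max()*1000 if k.any() else 0,k.sum()])
  ret = um.true_divide(
```

Run:
```python
from h import *
f=pickle.load(open('k0.pkl','rb'));g=f['img']
for p in [(300,60),(330,75),(316,160),(300,160),(316,30),(316,121),(300,121),(325,122),(310,110),(260,121),(281,100)]:print(p,g[p[1],p[0]])
for n in ([.0345,0,.0315],[.01,0,.028],[-.01,0,.03]):print(proj(f,V+RV@n))
```

```text
(300, 60) [240 244 245]
(330, 75) [241 244 246]
(316, 160) [237 236 230]
(300, 160) [237 236 230]
(316, 30) [153 152 152]
(316, 121) [63 62 61]
(300, 121) [63 60 60]
(325, 122) [63 61 61]
(310, 110) [107 100  98]
(260, 121) [107 100  98]
(281, 100) [219 209 200]
[312.67485833  67.66719531]
[312.75736935 116.649721  ]
[312.77249911 154.18664604]
```

```bash
sed -i 's/hi=g.min(2)>195/hi=(g.min(2)>200)\&(g[...,2]>g[...,0]+1)/; s/g.max(2)<60/g.max(2)<78/' h.py
python3 -c "
from h import *
look('k0b',2)"
python3 -m handwheel '0 0 0 0.05 2;0 0 0 0.1 2;0 0 0 0.1 2;0 0 0 0.1 2'
python3 -c "
from h import *
look('k1')"
```

```text
k0b t 9.3 yaw 1.5578 ee [ 0.5357 -0.1972  0.0432] F [-0.2  0.4  0.6] tauz 0.019 +- 0.028 w 0.287 j6 -0.46
 case [ 3.550e+01 -1.600e+00  1.853e+01  5.181e+01  3.296e+03]  pad [ 7.620e+00 -1.000e-01  4.520e+00  1.035e+01  4.840e+02]
t: 9.7
ee_pos: [0.5357, -0.1972, 0.0432]
orientation: [3.142, 0.0, 1.459]
contact_force: [-0.6, 0.8, 1.1]
gripper_width: 0.289
grip_force: 30.0
k1 t 9.85 yaw 1.4584 ee [ 0.5357 -0.1972  0.0432] F [-0.5  0.   1.9] tauz 0.15 +- 0.029 w 0.286 j6 -0.36
 case [ 3.55400e+01 -1.61000e+00  1.84300e+01  5.18500e+01  3.29867e+03]  pad [ 8.670e+00 -2.000e-01  5.560e+00  1.155e+01  4.750e+02]
```

```bash
python3 -m handwheel '0 0 0 0.05 2;0 0 0 0.1 2;0 0 0 0.1 2;0 0 0 0.1 2'
python3 -c "
from h import *
look('k2')"
python3 -m handwheel '0 0 0 0.05 2;0 0 0 0.1 2;0 0 0 0.1 2;0 0 0 0.1 2'
python3 -c "
from h import *
look('k3')"
python3 -m handwheel '0 0 0 0.05 2;0 0 0 0.1 2;0 0 0 0.1 2;0 0 0 0.1 2'
python3 -c "
from h import *
look('k4')"
```

```text
t: 10.25
ee_pos: [0.5356, -0.1972, 0.0432]
orientation: [-3.142, -0.0, 1.359]
contact_force: [-0.8, -0.4, 2.9]
gripper_width: 0.29
grip_force: 30.0
k2 t 10.4 yaw 1.3585 ee [ 0.5356 -0.1972  0.0432] F [0.3 0.4 2.7] tauz 0.162 +- 0.027 w 0.286 j6 -0.26
 case [ 3.55300e+01 -1.59000e+00  1.84500e+01  5.19000e+01  3.27533e+03]  pad [ 9.8400e+00 -1.6000e-01  6.6900e+00  1.2760e+01  4.7667e+02]
t: 10.8
ee_pos: [0.5356, -0.1971, 0.0432]
orientation: [-3.141, -0.0, 1.259]
contact_force: [-2.3, -0.3, 2.8]
gripper_width: 0.286
grip_force: 30.0
k3 t 10.95 yaw 1.2585 ee [ 0.5356 -0.1972  0.0432] F [-1.3 -0.3  3. ] tauz 0.157 +- 0.029 w 0.289 j6 -0.16
 case [ 3.554e+01 -1.560e+00  1.843e+01  5.188e+01  3.231e+03]  pad [ 1.1000e+01 -1.9000e-01  7.8800e+00  1.3910e+01  4.6967e+02]
t: 11.35
ee_pos: [0.5355, -0.1971, 0.0432]
orientation: [-3.141, -0.0, 1.159]
contact_force: [-1.2, 0.2, 4.0]
gripper_width: 0.285
grip_force: 30.0
k4 t 11.5 yaw 1.1585 ee [ 0.5355 -0.1971  0.0432] F [-1.7 -0.1  4.3] tauz 0.163 +- 0.012 w 0.289 j6 -0.06
 case [ 3.64800e+01 -1.55000e+00  1.93500e+01  5.28900e+01  3.21167e+03]  pad [ 1.203e+01 -2.900e-01  8.870e+00  1.497e+01  4.710e+02]
```

```bash
python3 -m handwheel '0 0 0 0.05 2;0 0 0 0.1 2;0 0 0 0.1 2;0 0 0 0.1 2'
python3 -c "
from h import *
look('k5')"
python3 -m handwheel '0 0 0 0.05 2;0 0 0 0.1 2;0 0 0 0.1 2;0 0 0 0.1 2'
python3 -c "
from h import *
look('k6')"
```

```text
t: 11.9
ee_pos: [0.5355, -0.1971, 0.0432]
orientation: [-3.141, 0.0, 1.059]
contact_force: [-2.4, 0.3, 4.7]
gripper_width: 0.288
grip_force: 30.0
k5 t 12.05 yaw 1.0585 ee [ 0.5355 -0.1971  0.0432] F [-2.   0.3  4.6] tauz 0.124 +- 0.014 w 0.289 j6 0.04
 case [ 3.77200e+01 -1.56000e+00  2.05300e+01  5.40800e+01  3.16933e+03]  pad [ 1.3000e+01 -2.5000e-01  9.9300e+00  1.6330e+01  4.4833e+02]
t: 12.45
ee_pos: [0.5355, -0.1971, 0.0432]
orientation: [-3.141, 0.0, 0.958]
contact_force: [-2.6, -0.4, 5.2]
gripper_width: 0.286
grip_force: 30.0
k6 t 12.6 yaw 0.9583 ee [ 0.5355 -0.1971  0.0432] F [-2.1 -0.2  5.7] tauz 0.146 +- 0.022 w 0.286 j6 0.14
 case [ 3.891e+01 -1.560e+00  2.179e+01  5.534e+01  3.125e+03]  pad [ 1.4150e+01 -2.9000e-01  1.1000e+01  1.7290e+01  4.4967e+02]
```

```bash
python3 -m handwheel '0 0 0 0.05 2;0 0 0 0.1 2;0 0 0 0.1 2;0 0 0 0.1 2'
python3 -c "
from h import *
look('k7')"
python3 -m handwheel '0 0 0 0.05 2;0 0 0 0.1 2;0 0 0 0.1 2;0 0 0 0.1 2'
python3 -c "
from h import *
look('k8')"
```

```text
t: 13.0
ee_pos: [0.5354, -0.197, 0.0432]
orientation: [-3.141, 0.0, 0.858]
contact_force: [-3.0, 0.0, 5.8]
gripper_width: 0.288
grip_force: 30.0
k7 t 13.15 yaw 0.8583 ee [ 0.5354 -0.1971  0.0432] F [-3.2  0.1  5.2] tauz 0.144 +- 0.016 w 0.288 j6 0.24
 case [ 4.015e+01 -1.500e+00  2.300e+01  5.662e+01  3.057e+03]  pad [ 15.34  -0.59  12.05  18.64 453.33]
t: 13.55
ee_pos: [0.5354, -0.197, 0.0432]
orientation: [-3.141, 0.0, 0.758]
contact_force: [-3.3, 0.4, 5.4]
gripper_width: 0.289
grip_force: 30.0
k8 t 13.7 yaw 0.7583 ee [ 0.5354 -0.197   0.0432] F [-2.6  0.9  5.3] tauz 0.134 +- 0.015 w 0.288 j6 0.34
 case [ 4.141e+01 -1.530e+00  2.439e+01  5.778e+01  2.980e+03]  pad [ 16.49  -0.72  13.06  20.16 457.  ]
```

```bash
python3 -m handwheel '0 0 0 0.05 2;0 0 0 0.1 2;0 0 0 0.1 2;0 0 0 0.1 2'
python3 -c "
from h import *
look('k9')"
```

```text
t: 14.1
ee_pos: [0.5353, -0.197, 0.0432]
orientation: [-3.141, 0.0, 0.658]
contact_force: [-3.5, 0.3, 6.2]
gripper_width: 0.287
grip_force: 30.0
k9 t 14.25 yaw 0.6583 ee [ 0.5353 -0.197   0.0432] F [-2.7  0.   5.1] tauz 0.123 +- 0.013 w 0.29 j6 0.44
 case [ 4.26100e+01 -1.54000e+00  2.56300e+01  5.90400e+01  2.90633e+03]  pad [ 17.64  -0.8   14.07  21.39 467.  ]
```

```bash
python3 -m handwheel '0 0 0 0.05 2;0 0 0 0.1 2;0 0 0 0.1 2;0 0 0 0.1 2'
python3 -c "
from h import *
look('k10')"
```

```text
t: 14.65
ee_pos: [0.5353, -0.1969, 0.0432]
orientation: [-3.141, 0.0, 0.558]
contact_force: [-2.0, -0.0, 6.1]
gripper_width: 0.287
grip_force: 30.0
k10 t 14.8 yaw 0.5583 ee [ 0.5353 -0.1969  0.0432] F [-3.3 -0.3  5.6] tauz 0.151 +- 0.012 w 0.287 j6 0.54
 case [ 4.37300e+01 -1.51000e+00  2.67500e+01  6.02900e+01  2.83033e+03]  pad [ 18.61  -0.91  14.66  22.49 477.  ]
```

```bash
python3 - <<'E'
from h import *
f=pickle.load(open('k10.pkl','rb'))
print(proj(f,V+RV@[.0435,0,.0315]),proj(f,V+RV@[.0435+.019,0,.0315]))
E
python3 -m handwheel '0 0 0 0.05 2;0 0 0 0.06 2;0 0 0 0.06 2;0 0 0 0.06 2'
python3 -c "
from h import *
look('k11')"
```

```text
[156.28628658 143.23526687] [124.17923609 123.7503721 ]
t: 15.2
ee_pos: [0.5353, -0.1969, 0.0432]
orientation: [-3.141, 0.0, 0.499]
contact_force: [-3.3, 0.7, 5.6]
gripper_width: 0.291
grip_force: 30.0
k11 t 15.35 yaw 0.4986 ee [ 0.5353 -0.1969  0.0432] F [-2.2 -0.4  5.2] tauz 0.231 +- 0.009 w 0.286 j6 0.6
 case [ 4.380e+01 -1.530e+00  2.690e+01  6.030e+01  2.773e+03]  pad [ 18.87  -0.86  14.88  22.65 461.33]
```

```bash
python3 -m handwheel '0 0 0 0.03 2;0 0 0 0.06 2;0 0 0 0.06 2;0 0 0 0.06 2'
python3 -c "
from h import *
look('k12')"
```

```text
t: 15.75
ee_pos: [0.5352, -0.1969, 0.0432]
orientation: [-3.141, 0.001, 0.439]
contact_force: [-2.7, 0.5, 4.7]
gripper_width: 0.29
grip_force: 30.0
k12 t 15.9 yaw 0.4386 ee [ 0.5352 -0.1969  0.0432] F [-3.3  1.1  6.5] tauz 0.237 +- 0.042 w 0.285 j6 0.66
 case [ 4.38100e+01 -1.43000e+00  2.68900e+01  6.04000e+01  2.71267e+03]  pad [ 19.08  -0.99  15.38  22.81 446.33]
```

```bash
python3 -m handwheel '0 0 0 0.02 2;0 0 0 0.03 2;0 0 0 0.03 2'
python3 -c "
from h import *
look('k13')
f=pickle.load(open('k13.pkl','rb'))
cv2.imwrite('pics/k13c.png',cv2.resize(f['img'][80:290,90:420],None,fx=2.4,fy=2.4,interpolation=cv2.INTER_CUBIC))"
```

```text
t: 16.2
ee_pos: [0.5352, -0.1969, 0.0432]
orientation: [-3.141, 0.001, 0.409]
contact_force: [-2.3, 0.3, 4.7]
gripper_width: 0.286
grip_force: 30.0
k13 t 16.35 yaw 0.4088 ee [ 0.5353 -0.1969  0.0432] F [-3.   0.5  5.4] tauz 0.251 +- 0.008 w 0.286 j6 0.69
 case [ 4.390e+01 -1.490e+00  2.689e+01  6.040e+01  2.688e+03]  pad [ 19.17  -0.95  15.53  22.86 444.33]
```

View pics/k13c.png

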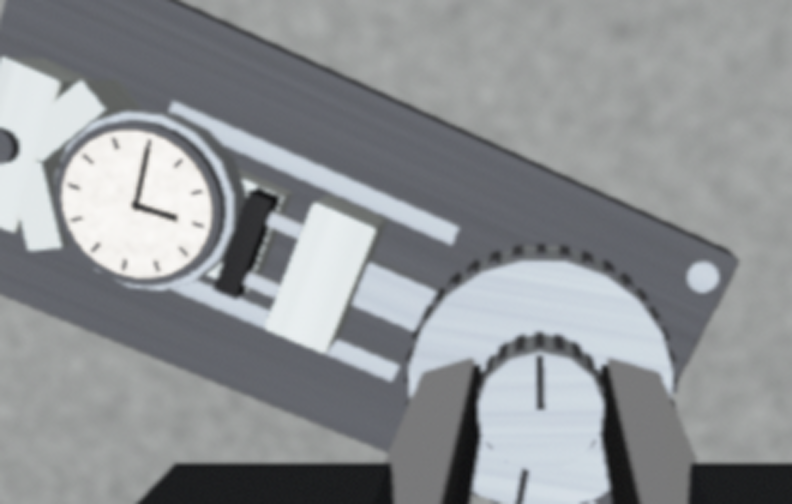

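The knob's mark still lines up with the fingers, so there was no slip. The ring mark appears where a stationary ring should show it. The case sits in the V with the spring compressed about 2 mm (≈10 N), and the torque rise of about 0.11 N m agrees. Releasing now.

```bash
python3 -m handwheel '0 0 0 0 4;0 0 0 0 5;0 0 0 0 5;0 0 0 0 5'
python3 -c "
from h import *
look('r0')"
python3 -m handwheel '0 0 -2 0 5;0 0 -5 0 5;0 0 -9 0 5;0 0 -9 0 5;0 0 -9 0 5'
python3 - <<'E'
from h import *
from workcell import manip
look('r1')
f=pickle.load(open('r1.pkl','rb'))
c=proj(f,V+RV@[-.01,0,.03]).astype(int);print(c)
x=int(np.clip(c[0]-130,0,380));y=int(np.clip(c[1]-80,0,200))
cv2.imwrite('pics/r1c.png',cv2.resize(f['img'][y:y+190,x:x+260],None,fx=3,fy=3,interpolation=cv2.INTER_CUBIC))
# ring mark before/after in vice axes
for n in('w5','r1'):
    f=pickle.load(open(n+'.pkl','rb'));g=f['img'].astype(int)
    v,u=np.nonzero(g.max(2)<110);P=np.array([RV.T@(ray(f,a,b,.039)-V) for a,b in zip(u,v)])-[-.058,0,0]
    r=np.hypot(P[:,0],P[:,1]);k=(r>.021)&(r<.0285);
    print(n,k.sum(),np.round(P[k,:2].mean(0)*1000,1),np.round(np.median(P[k,:2],0)*1000,1))
E
```

```text
t: 16.75
ee_pos: [0.5359, -0.1971, 0.0428]
orientation: [-3.141, -0.0, 0.408]
contact_force: [-0.1, 0.6, -0.2]
gripper_width: 0.526
grip_force: 0.0
r0 t 16.9 yaw 0.4077 ee [ 0.5357 -0.1972  0.043 ] F [-0.5 -0.2  0.3] tauz -0.009 +- 0.02 w 0.528 j6 0.69
 case [ 4.39100e+01 -1.46000e+00  2.70100e+01  6.04900e+01  2.68767e+03]  pad [ 19.16  -0.97  15.44  22.9  446.67]
t: 17.4
ee_pos: [0.5361, -0.1974, 0.1339]
orientation: [3.14, -0.001, 0.408]
contact_force: [-0.2, 0.8, -0.4]
gripper_width: 0.532
grip_force: 0.0
r1 t 17.55 yaw 0.4078 ee [ 0.5346 -0.1966  0.1316] F [-0.4 -0.9  0.1] tauz 0.007 +- 0.034 w 0.534 j6 0.69
 case [  43.7    -1.49   26.87   60.24 1307.33]  pad [ 19.13  -0.65  15.9   22.57 186.67]
[261 176]
w5 232 [-1.7 14.5] [-1.4 25.7]
r1 0 [nan nan] [nan nan]<stdin>:13: RuntimeWarning: Mean of empty slice.
  ret = um.true_divide(
  return _methods._mean(a, axis=axis, dtype=dtype,
```

View pics/r1c.png

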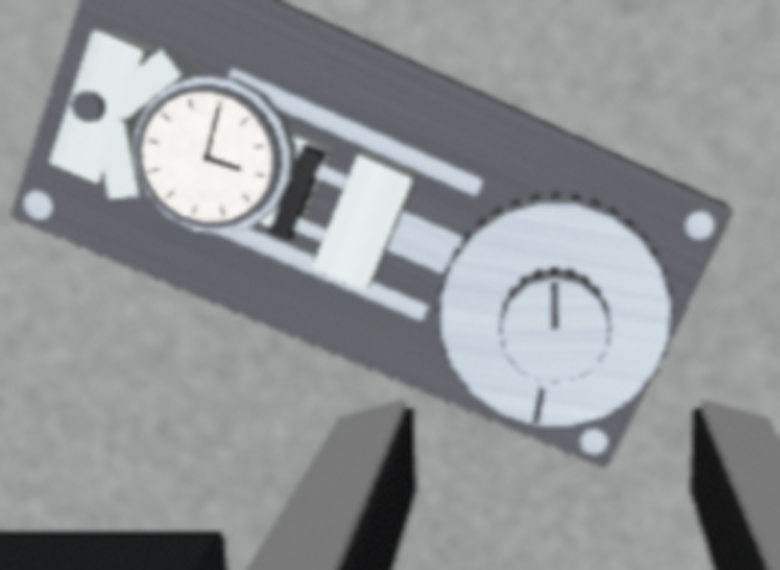

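The arm is clear of everything. The case is seated in the V and touched by the pad. The ring mark sits about 15° from the vice's +y towards −x, against about 11–15° at the start, so the ring hasn't moved. Handing in.

```bash
python3 -c "
from workcell import manip
print(manip.finish_job())"
```

```text
the job is handed in; nothing more can be done
None
```

The watch case is seated dial up in the V-block, clamped at an estimated 10 N (from jaw travel and knob torque); the ring stayed put and the job was handed in at about 17.6 s, with no verdict shown.

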